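# Run the lamp carriage round its bent guide rod to the stop

## Robot

A 6-joint arm with a two-finger parallel gripper is mounted at the origin on the work surface. World frame = base frame: x ahead of the robot, y to its left, z up, the work surface at z = 0. Lengths are in m, angles in rad, forces in N, time in s.
With the tool pointing down it reaches from about 0.3 to 0.75 m from the base axis. Payload 8.5 kg.
Tool frame: the origin (TCP) lies on the centre line of the jaws, within the pads' length; the fingertips stand 19 mm ahead of it and the grasp point (between the pads) is the TCP (r.tcp_to_tips is the z of the fingertips in the tool frame, in m); z points along the fingers, y is the direction in which the jaws open and shut (so a half turn about z gives the same grasp; the last joint's range is limited). The gripper opens to 88 mm and grips with 3 to 60 N. Pads are 18 mm wide; open, the fingers measure 123 mm over their backs; the gripper's body (75 mm by 187 mm) begins 45 mm behind the grasp point.
Start: joints at [1.101, 0.381, 1.297, -0, 1.464, -0.215], TCP at [0.139, 0.532, 0.258] pointing down, gripper open.
Joint ranges: [-3.11, 3.11], [-0.89, 2.33], [0.22, 2.48], [-1.42, 4.56], [0.17, 2.85], [-2.88, 2.88]. Speed limits (rad/s): [2.39, 2.39, 3.14, 3.14, 3.14, 3.14].

## Interface

Orientations are given as a rotation vector (axis times angle).
In Python, from plant import r gives the robot as it stands.
- The arm moves only by the shell command python3 -m pendant 'ROWS' [OPENING] [FORCE]. ROWS is text: rows parted by semicolons, each of 4 numbers parted by spaces: the shift along the tool's x, y, z in m, then the turn about the tool's z in degrees. In form: x y z twist; .... A call has exactly 10 rows; each row is the pose to reach, as a shift and turn from the pose commanded when the call began, along the tool's axes at that moment; what a row does not reach only later rows make up. A row lasts 1/12 s, in which the tool goes at most 41.7 mm and 7.16 degrees, less where a joint would pass 70% of its speed; a pose out of reach is approached as far as the arm can. A call with a gripper value outside its range is refused whole. OPENING is the finger opening in m, from 0 to 0.0881, set as the call begins (- or left out, the last holds). The fingers move at their own pace and stop on an object; FORCE is the grip in N (left out, the last holds). Time passes only in rows, so rows that repeat a pose let the fingers close, or fill a call up. It gives the time, the measured TCP pose, the force and the opening at its end, in the units of the state.
- r.get_obs(): the state, without advancing time (a new reading comes with each control period).
- r.snapshot(name): name is "scene" or "side" or "wrist"; returns (picture, depth): 420x560x3 uint8, blue, green, red; 420x560 float32, m along the optical axis (not along the pixel's ray), 0 where there is no reading.
- r.camera_params(name): a dict with "fx", "fy", "cx", "cy" (pixels), "extrinsics" (4x4, takes a point from world to camera coordinates). Camera axes: x right, y down, z forward; pixel columns grow to the right and rows downward; lengths in m; the calibration is good to about 2 mm. A picture is of the moment at which its call begins: read the wrist's pose just before it. camera_params takes no time and is no camera call; for the wrist camera it gives the pose at the moment of the call.
- r.hand_in(): hands the job in, once; it reports no verdict.
The state is a dict: "t": time; "q": joint angles; "dq": joint speeds; "joint_efforts": joint torques, N m; "tcp_pos": TCP position; "tcp_rot": TCP orientation; "force": force on the tool from outside, world axes, zero at the start; "wrist_torque": the same for the moment, N m; "opening": opening from 0.0 (shut) to 1.0 (fully open).
Only numpy, scipy, OpenCV 4.12 (cv2) and the standard library are available. Lean on these libraries where they do the work, as an engineer would, in place of code of your own. Each camera call takes 0.05 s, during which the arm holds its last target. There are 200 camera calls.

## Task

Pick up the small lamp carriage from its grey pad, thread its bore over the free pointed end of the bent guide rod with the lens facing the inside of the bend, and slide it round, turning it with the rod, until it is fully home against the stop collar at the post. Let it go hanging there with the lamp below the rod. Feel your way gently, never forcing the carriage against the rod or the stop (20 N is too much), and leave everything else on the bench where it is.

Things in the scene. Friction and masses are not known exactly. Their poses are not given: they have to be found in the camera images.
- station: Fixed inspection station. Origin: on the bench under the centre of its aluminium post (34 x 30 mm in plan, 172 mm high), z up. Black base plate x -180 to 30, y -160 to 30 mm, 14 mm thick; stage up to 44 mm high near (-115,-55) mm. A 12 mm steel guide rod leaves the post's -y face at 150 mm height, straight along -y to (0,-65) mm, then bends towards -x (see bend_centre, nose).
- bend_centre (a point): Centre of the rod's bend, fixed to the station at (-110,-65,150) mm, axes as the station's. The rod's centre line is a quarter circle of 110 mm radius about it, from its +x side to its -y side (station (-110,-175) mm), then runs straight along -x to the free end, the nose. Nothing touchable lies at this point.
- nose (a point): Where the free end of the rod would be if the rod were level: station (-152,-175,150) mm, axes as the station's. The nose is 3 mm wide and tapers up to the full 12 mm within 13 mm. The rod is held rolled by up to 0.09 rad either way about the home point's y axis, so each point of it is up to 9 % of its station x higher or lower (true nose up to 14 mm). This is not measured: feel or look for it.
- home (a point): Where the bore centre of the carriage lies when fully home: station (0,-41,150) mm, axes as the station's, rod along y (let go, it hangs 1.5 mm lower, the bore being 3 mm wider than the rod). The carriage's sleeve then meets the 22 mm stop collar round the rod, whose face is 12 mm further in +y. The rod is stiff and does not turn in its socket under the 20 N allowed.
- carriage: Loose lamp carriage, 0.2 to 0.33 kg. Origin: centre of its flat underside, z up. Black lamp box 22 x 38 x 36 mm (x,y,z); lens snout to y = +31, cooling fins to y = -29 mm. Above it a sleeve along x, 24 mm long, 27 mm outside, 15 mm bore. On top a grip fin 24 mm long (x), 12 mm thick (y), 61 to 97 mm high: pinch it across y from above. On the rod it hangs upright and stays where left.
- bore (a point): Centre of the carriage's bore, half way along it, 48 mm above the carriage's underside; axes as the carriage's (x along the bore). Going home the carriage travels along its own +x: the station's +x at the nose, turning left through 90 degrees to the station's +y at the stop; so its lens (+y) faces the inside of the bend.
- lens (a point): Centre of the carriage's lens face, 31 mm from the bore's axis plane on the carriage's +y side, 18 mm above its underside.
- pad: Grey rest pad, fixed, 85 x 85 x 6 mm, origin at the centre of its underside; the carriage stands on it at the start.
- bottle: White plastic bottle, 54 mm diameter, 130 mm high, origin at the centre of its underside. Leave alone.
- jar: Small glass jar, 52 mm diameter, 60 mm high, origin at the centre of its underside. Leave alone.
- collar: Spare plain aluminium collar lying flat, 30 mm outside, 16 mm bore, 16 mm high, origin at the centre of its underside. Not needed, leave alone.
- driver: Screwdriver lying on the bench, 150 mm long, along its x, origin near its middle. Leave alone.
- dish: Shallow white dish, 80 mm diameter, 18 mm high, origin at the centre of its underside. Leave alone.
- tray: Grey divided tray, 120 x 90 x 30 mm, origin at the centre of its underside. Leave alone.
- block: Steel gauge block, 50 x 30 x 20 mm, origin at the centre of its underside. Leave alone.
Things that resemble listed ones, but are neither listed nor needed, are in the scene too. Leave any orange, pink or yellow look-alike of the carriage alone.

How it is judged:
On the way, in this order (a step that is already met when the one before it is completed fails the run):
1. the carriage is on the rod's straight free end, its bore along it (x of bore in the frame of station between -0.13 and -0.106 m and y of bore in the frame of station between -0.182 and -0.168 m and z of bore in the frame of station between 0.132 and 0.168 m and angle between the x axis of carriage and the x axis of station, either way round below 0.3 rad and y of lens in the frame of station above -0.165 m).
2. the carriage is half way round the bend, turned with it (x of bore in the frame of station between -0.046 and -0.018 m and y of bore in the frame of station between -0.157 and -0.129 m and z of bore in the frame of station between 0.137 and 0.163 m and angle between the x axis of carriage and the x axis of station, either way round between 0.35 and 1.22 rad).
At the end, for the whole second after the job is handed in: The carriage hangs still and released on the rod, lamp below, lens to the inside of the bend, home at the stop: bore centre within 3.5 mm of the home point along the rod, 4 mm sideways and 5 mm in height, bore along the rod within 0.15 rad (x of bore in the frame of station between -0.004 and 0.004 m and y of bore in the frame of station between -0.0445 and -0.0375 m and z of bore in the frame of station between 0.145 and 0.155 m and z of carriage in the frame of station below 0.115 m and angle between the x axis of carriage and the y axis of station, either way round below 0.15 rad and x of lens in the frame of station below -0.018 m and linear speed of carriage below 0.02 m/s and contact force between carriage and the fingers below 0.1 N); the robot touches nothing.
It fails at once if the carriage is forced against the rod, stop or station with more than 20 N (contact force between carriage and station above 20 N).
It fails at once if any bystander (bottle, jar, spare collar, screwdriver, dish, tray, block) is moved by more than 20 mm (distance of any of bottle, jar, collar, driver, dish, tray, block from where it was at the start of the episode above 0.02 m).
It also fails if it takes over 72 s, if anything falls off the work surface, if the arm or the gripper's body presses on something with over 40 N, if the wrist force passes 120 N, or if a joint passes its speed limit or range.

## Working session

There is one attempt and no reset: what is moved stays moved. The work goes in short steps, Python scripts to look and compute and a shell command to move; the robot and the scene stay as the last step left them, time stands still between calls to the robot, and variables do not carry over. Pictures are saved under pics/ and viewed, about 8 in all and at most 12, crops included, and the job is handed in when it is done.

```bash
ls; mkdir -p pics; cat > h.py <<'E'
import numpy as np,cv2
from plant import r
def snap(n):
    p=r.camera_params(n); im,d=r.snapshot(n); return im,d,p
def pts(d,p):
    v,u=np.indices(d.shape); c=np.stack([(u-p['cx'])/p['fx']*d,(v-p['cy'])/p['fy']*d,d],-1)
    E=np.array(p['extrinsics']); return (c-E[:3,3])@E[:3,:3]
E
python3 - <<'E'
from h import *
o=r.get_obs();print({k:np.round(v,3) for k,v in o.items()})
ims=[]
for n in('scene','side'):
    im,d,p=snap(n);np.savez('pics/'+n+'0.npz',im=im,d=d,**{k:np.array(p[k]) for k in p});ims.append(im);cv2.imwrite(f'pics/{n}0.png',im)
    E=np.array(p['extrinsics']);print(n,np.round(-E[:3,:3].T@E[:3,3],3),p['fx'])
E
```

```text
pics
{'t': np.float64(0.0), 'q': array([ 1.101,  0.381,  1.298,  0.   ,  1.464, -0.215]), 'dq': array([-0.001,  0.001, -0.   , -0.001, -0.001,  0.001]), 'joint_efforts': array([ 0.0000e+00, -4.3794e+01, -2.2455e+01,  7.1000e-02,  3.5000e-02,
       -0.0000e+00]), 'tcp_pos': array([0.139, 0.532, 0.257]), 'tcp_rot': array([-3.990e-01, -3.116e+00,  2.000e-03]), 'force': array([-0.257,  0.318, -0.951]), 'wrist_torque': array([ 0.009,  0.009, -0.063]), 'opening': np.float64(0.996)}
scene [ 1.164 -0.347  0.697] 406.60345993770676
side [0.015 1.017 0.866] 521.8984657741048
```

View pics/scene0.png

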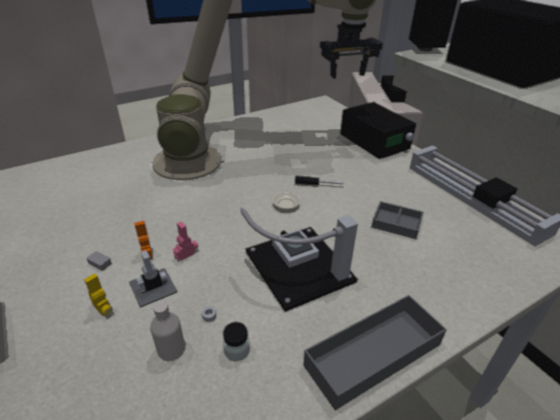

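View pics/side0.png

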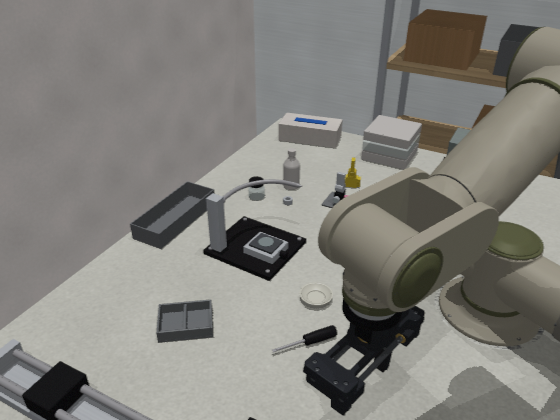

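Scene view: the candidate on the grey pad with a black box is at (151,278). Look-alikes are orange (144,238), pink (185,242) and yellow (97,294). The station post is at (345,245), with the rod running from the post to the nose at (244,210). In the side view the post is at (217,222), the nose at (300,184) and the carriage at (340,190).

```bash
python3 - <<'E'
from h import *
def ld(n):
    z=np.load('pics/'+n+'0.npz');return z['im'],z['d'],{k:z[k] for k in('fx','fy','cx','cy','extrinsics')}
im,d,p=ld('scene');P=pts(d,p)
a=cv2.resize(im[235:315,80:200],None,fx=5,fy=5,interpolation=2)[:, :400]
a=cv2.resize(im[240:310,115:195],(640,560)//np.array(2),interpolation=2)
b=cv2.resize(im[195:305,235:365],(480,406),interpolation=2)
c=np.zeros((406,800,3),np.uint8);c[:280,:320]=a;c[:,320:]=b;cv2.imwrite('pics/crop1.png',c)
for u,v in[(347,220),(344,222),(151,280),(149,258),(151,285),(140,292),(165,290),(250,217)]:print((u,v),np.round(P[v,u],4))
# base plate: points z~0.014 dark
g=im.max(-1)
m=(abs(P[...,2]-.014)<.006)&(g<60)&(P[...,0]>.3)
m=cv2.morphologyEx(m.astype(np.uint8),cv2.MORPH_OPEN,np.ones((3,3)))
n,l,s,ce=cv2.connectedComponentsWithStats(m);i=1+s[1:,4].argmax();q=P[l==i][:,:2];print(s[i]);rc=cv2.minAreaRect((q*1000).astype(np.float32));print(rc,cv2.boxPoints(rc))
# post top / rod
m=(P[...,2]>.165)&(P[...,2]<.18)&(d>0);m[:, :330]=0;m[:,360:]=0;m[:200]=0;m[300:]=0
q=P[m];print('post',len(q),q.mean(0),cv2.minAreaRect((q[:,:2]*1000).astype(np.float32)))
# fin of carriage, pad
m=np.zeros(d.shape,bool);m[245:305,125:180]=1
for lo,hi in((.09,.11),(.07,.09),(.05,.07),(.003,.009)):
    k=m&(P[...,2]>lo)&(P[...,2]<hi);q=P[k]
    if len(q)>3:print(lo,len(q),q.mean(0).round(4),cv2.minAreaRect((q[:,:2]*1000).astype(np.float32)))
E
```

```text
(347, 220) [0.6751 0.116  0.172 ]
(344, 222) [0.6779 0.1058 0.1729]
(151, 280) [ 0.4966 -0.2664  0.0335]
(149, 258) [ 0.501  -0.2596  0.1005]
(151, 285) [ 0.498  -0.2692  0.0204]
(140, 292) [ 0.4943 -0.2948  0.0085]
(165, 290) [ 0.5139 -0.2451  0.0059]
(250, 217) [ 0.3689  0.0438 -0.0005]
[ 246  241  111   69 3537]
((600.1437377929688, 52.49363708496094), (190.13400268554688, 208.24168395996094), 86.12391662597656) [[489.83463  -35.317463]
 [697.60004  -49.39436 ]
 [710.4529   140.30473 ]
 [502.68744  154.38164 ]]
post 205 [0.67977746 0.11196966 0.17164665] ((676.7438354492188, 114.4652099609375), (31.892093658447266, 35.43292236328125), 86.88179016113281)
0.09 80 [ 0.4923 -0.2655  0.1009] ((488.5732421875, -265.20269775390625), (12.308566093444824, 28.754985809326172), 89.70137023925781)
0.07 49 [ 0.4974 -0.2662  0.0799] ((489.5246276855469, -265.23876953125), (24.14657211303711, 12.028867721557617), 0.8682816028594971)
0.05 107 [ 0.4938 -0.2668  0.0615] ((488.37823486328125, -265.3158874511719), (28.045896530151367, 26.585886001586914), 0.0561286099255085)
0.003 802 [ 0.4881 -0.264   0.0064] ((438.2262878417969, -250.46286010742188), (126.01534271240234, 212.21368408203125), 73.95010375976562)
```

View pics/crop1.png

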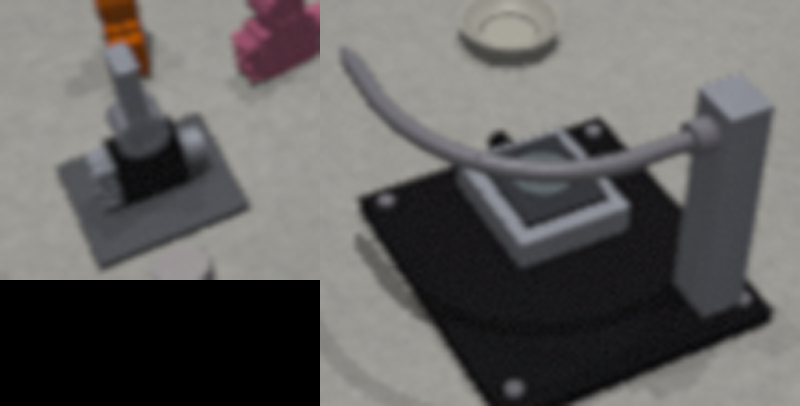

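The close crop confirms it: a black box on the grey pad, with the lens snout on the right (towards world +y) and the fins on the left. So the carriage yaw is about 0. The station yaw is about -4°. Next I'll fit the rod from depth points in both views.

```bash
cat > fit.py <<'E'
from h import *
from scipy.optimize import least_squares
def ld(n):
    z=np.load('pics/'+n+'.npz');return z['im'],z['d'],{k:z[k] for k in('fx','fy','cx','cy','extrinsics')}
def stn(W,x0,y0,yw):
    c,s=np.cos(yw),np.sin(yw);D=W-np.array([x0,y0,0]);return np.stack([c*D[:,0]+s*D[:,1],-s*D[:,0]+c*D[:,1],D[:,2]],1)
def near(S):
    x,y=S[:,0],S[:,1];a=np.clip(np.arctan2(y+.065,x+.11),-np.pi/2,0)
    n=np.stack([-.11+.11*np.cos(a),-.065+.11*np.sin(a)],1)
    s1=y>-.065;n[s1]=np.stack([0*x[s1],np.minimum(y[s1],-.03)],1)
    s2=x<-.11;n[s2]=np.stack([np.maximum(x[s2],-.14),0*x[s2]-.175],1);return n
def res(v,W):
    S=stn(W,*v[:3]);n=near(S);h=np.hypot(S[:,0]-n[:,0],S[:,1]-n[:,1])
    return np.hypot(h,S[:,2]-.15-v[4]-v[3]*n[:,0])-.006
def rodpts(n,v0):
    im,d,p=ld(n);P=pts(d,p).reshape(-1,3);S=stn(P,*v0);q=near(S);h=np.hypot(S[:,0]-q[:,0],S[:,1]-q[:,1])
    k=(h<.02)&(S[:,2]>.125)&(S[:,2]<.175)&(S[:,1]<-.045)&(S[:,0]>-.139);return P[k]
E
python3 - <<'E'
from fit import *
v0=[.678,.1133,-.068]
A={n:rodpts(n+'0',v0) for n in('scene','side')}
for name,W in list(A.items())+[('both',np.vstack(list(A.values())))]:
    f=least_squares(res,v0+[0,0],args=(W,),loss='soft_l1',f_scale=.001)
    print(name,len(W),f.x.round(4),'med|res|',np.median(abs(f.fun)).round(4))
E
```

```text
scene 578 [ 0.6758  0.1164 -0.0467 -0.0793  0.0012] med|res| 0.0006
side 326 [ 0.6758  0.1212 -0.0299 -0.0798  0.0016] med|res| 0.0012
both 904 [ 0.6768  0.1158 -0.0595 -0.0817  0.0014] med|res| 0.0008
```

```bash
python3 -m pendant '0 0 0 7; 0 0 0 14; 0 0 0 21; 0 0 0 28; 0 0 0 35; 0 0 0 42; 0 0 0 49; 0 0 0 56; 0 0 0 63; 0 0 0 70' 0.06
```

```text
t: 0.93
tcp_pos: [0.1385, 0.5321, 0.2574]
tcp_rot: [2.121, 2.317, -0.001]
force: [0.9, 1.0, -0.0]
opening: 0.679
```

```bash
python3 -m pendant '-.03 .01 0 5; -.07 .023 0 10; -.11 .036 0 15; -.15 .05 0 20; -.19 .063 0 25; -.23 .076 0 30; -.27 .09 0 35; -.31 .103 0 40; -.35 .116 0 45; -.38 .126 0 50'
cat > go.py <<'E'
import sys
from h import *
from scipy.spatial.transform import Rotation as R
o=r.get_obs();M=R.from_rotvec(o['tcp_rot']).as_matrix();x,y,z,yaw=map(float,sys.argv[1:5])
cy=np.degrees(np.arctan2(M[1,0],M[0,0]))
print('t',round(o['t'],2),'tcp',o['tcp_pos'].round(4),'yaw',cy.round(2),'shift tool',(M.T@(np.array([x,y,z])-o['tcp_pos'])).round(4),'twist',round((cy-yaw+180)%360-180,2),'F',o['force'].round(2),'q6',o['q'][5].round(2))
E
python3 go.py .489 -.265 .25 0
```

```text
t: 1.77
tcp_pos: [0.3, 0.1636, 0.2577]
tcp_rot: [2.901, 1.206, 0.0]
force: [0.7, 0.5, 0.3]
opening: 0.68
t 1.77 tcp [0.3    0.1636 0.2577] yaw 45.13 shift tool [-0.1704  0.4363  0.0079] twist 45.13 F [0.69 0.54 0.26] q6 0.93
```

```bash
python3 -m pendant '-.012 .03 0 4; -.027 .07 0 9; -.042 .108 0 14; -.057 .146 0 19; -.072 .184 0 24; -.087 .222 0 29; -.102 .26 0 34; -.117 .298 0 39; -.13 .33 0 43; -.14 .36 0 45' 
python3 - <<'E'
from h import *
im,d,p=snap('wrist');np.savez('pics/wrist0.npz',im=im,d=d,**{k:np.array(p[k]) for k in p});cv2.imwrite('pics/wrist0.png',im)
P=pts(d,p);g=d>0
E=np.array(p['extrinsics']);print('cam',(-E[:3,:3].T@E[:3,3]).round(3))
near=(abs(P[...,0]-.489)<.06)&(abs(P[...,1]+.265)<.06)
for lo,hi in((.097,.108),(.07,.097),(.05,.07)):
    k=g&near&(P[...,2]>lo)&(P[...,2]<hi);q=P[k]
    if len(q)>3:print(lo,len(q),q.mean(0).round(4),cv2.minAreaRect((q[:,:2]*1000).astype(np.float32)))
E
python3 go.py .489 -.265 .25 0
```

```text
t: 2.6
tcp_pos: [0.4581, -0.1891, 0.2573]
tcp_rot: [-3.141, -0.003, 0.001]
force: [0.6, 0.2, 0.4]
opening: 0.679
cam [ 0.536 -0.189  0.384]
0.097 478 [ 0.4889 -0.2635  0.1025] ((488.4532470703125, -264.0686950683594), (23.67469024658203, 12.260833740234375), 0.02372925356030464)
0.07 246 [ 0.4909 -0.2594  0.0839] ((490.248779296875, -259.5235595703125), (9.809590339660645, 25.966567993164062), 66.39035034179688)
0.05 368 [ 0.4897 -0.256   0.0619] ((488.2520751953125, -264.0632019042969), (23.998321533203125, 27.138582229614258), 0.6528013348579407)
t 2.65 tcp [ 0.4601 -0.193   0.2569] yaw -0.05 shift tool [0.0289 0.0719 0.007 ] twist -0.05 F [-1.34 -2.95 -0.75] q6 0.94
```

View pics/wrist0.png

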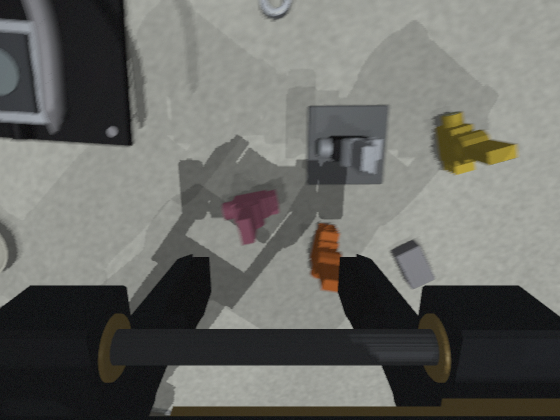

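Wrist view: the fin top is at (368,156) on the pad, yaw 0, at world (.4885,-.264). The orange (328,255) and pink (250,215) look-alikes are clear of the fingers.

```bash
python3 -m pendant '.008 .02 .01 0; .016 .04 .025 0; .024 .06 .04 0; .028 .071 .055 0; .028 .071 .065 0; .028 .071 .075 0; .028 .071 .085 0; .028 .071 .095 0; .028 .071 .095 0; .028 .071 .095 0' .045
python3 go.py .4885 -.264 .091 0
```

```text
t: 3.48
tcp_pos: [0.4863, -0.257, 0.1628]
tcp_rot: [-3.141, -0.012, 0.001]
force: [-0.3, 0.6, -0.4]
opening: 0.511
t 3.48 tcp [ 0.4863 -0.257   0.1628] yaw 0.44 shift tool [0.0022 0.0071 0.0718] twist 0.44 F [-0.33  0.64 -0.43] q6 0.86
```

```bash
python3 -m pendant '.002 .007 0 .4; .002 .007 .01 .4; .002 .007 .022 .4; .002 .007 .034 .4; .002 .007 .046 .4; .002 .007 .058 .4; .002 .007 .066 .4; .002 .007 .072 .4; .002 .007 .072 .4; .002 .007 .072 .4'
python3 -m pendant '0 0 0 0; 0 0 0 0; 0 0 0 0; 0 0 0 0; 0 0 0 0; 0 0 0 0; 0 0 0 0; 0 0 0 0; 0 0 0 0; 0 0 0 0' 0 30
python3 go.py .4885 -.264 .091 0
```

```text
t: 4.32
tcp_pos: [0.4885, -0.2646, 0.0908]
tcp_rot: [3.142, -0.0, 0.0]
force: [-0.3, 0.2, 1.0]
opening: 0.514
t: 5.15
tcp_pos: [0.4885, -0.2645, 0.0909]
tcp_rot: [3.141, -0.0, 0.0]
force: [-0.6, 1.8, 3.4]
opening: 0.134
t 5.15 tcp [ 0.4885 -0.2645  0.0909] yaw -0.0 shift tool [ 0.     -0.0005 -0.0001] twist -0.0 F [-0.64  1.78  3.4 ] q6 0.86
```

```bash
python3 -m pendant '0 0 -.01 0; 0 0 -.03 0; 0 0 -.05 0; 0 0 -.075 0; 0 0 -.1 0; 0 0 -.125 0; 0 0 -.14 0; 0 0 -.15 0; 0 0 -.15 0; 0 0 -.15 0'
python3 -m pendant '-.003 -.015 0 0; -.008 -.04 0 .5; -.013 -.065 0 1; -.018 -.09 0 1.5; -.023 -.115 0 2; -.028 -.14 0 2.5; -.033 -.165 0 3; -.038 -.19 0 3.4; -.041 -.205 0 3.4; -.041 -.205 0 3.4'
cat > look.py <<'E'
import sys
from fit import *
n=sys.argv[1];time=r.get_obs()
im,d,p=snap('wrist');np.savez(f'pics/{n}.npz',im=im,d=d,**{k:np.array(p[k]) for k in p});cv2.imwrite(f'pics/{n}.png',im)
v0=[.6768,.1158,-.0595];W=rodpts(n,v0);S=stn(W,*v0);print(len(W),S.min(0).round(3),S.max(0).round(3))
f=least_squares(res,v0+[-.08,0],args=(W,),loss='soft_l1',f_scale=.001);print(f.x.round(4),np.median(abs(f.fun)).round(4))
E
python3 look.py wrist1; python3 go.py .45 -.06 .24 -3.4
```

```text
t: 5.98
tcp_pos: [0.4882, -0.2643, 0.2408]
tcp_rot: [3.142, -0.0, 0.0]
force: [-0.6, 0.2, -3.1]
opening: 0.136
t: 6.82
tcp_pos: [0.4461, -0.0569, 0.24]
tcp_rot: [-3.139, 0.089, 0.004]
force: [0.7, 0.9, -2.8]
opening: 0.134
2058 [-0.139 -0.181  0.158] [-0.092 -0.167  0.169]
[ 6.761e-01  1.161e-01 -5.820e-02 -8.470e-02 -3.000e-04] 0.0003
t 6.87 tcp [ 0.4468 -0.0584  0.2401] yaw -3.27 shift tool [0.0033 0.0014 0.0001] twist 0.13 F [ 0.43 -0.65 -2.71] q6 1.23
```

View pics/wrist1.png

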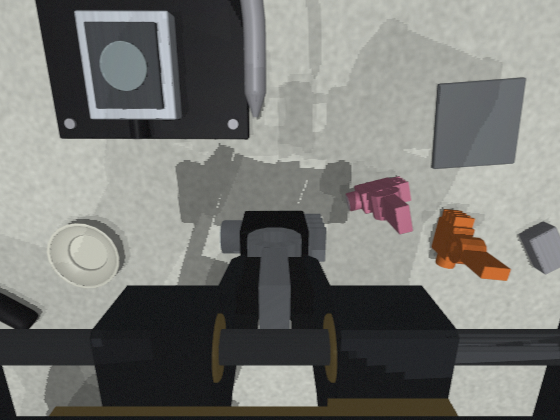

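Wrist view: the rod's pointed end is at (258,115). The held carriage shows its sleeve at (275,240), its fin at (275,290), and the lens on the left (+y). I'll measure both in this one frame so that calibration errors cancel.

```bash
cat > rel.py <<'E'
import sys
from fit import *
n=sys.argv[1];im,d,p=ld(n);P=pts(d,p)
k=np.zeros(d.shape,bool);k[0:125,235:275]=1;k&=(P[...,2]>.13)&(P[...,2]<.19);q=P[k]
print('nose x min',np.percentile(q[:,0],[0,1,3]).round(4))
x0=q[:,0].min()
for a in np.arange(0,.05,.005):
    s=q[(q[:,0]>=x0+a)&(q[:,0]<x0+a+.005)]
    if len(s)>5: print(round(x0+a+.0025,4),'ycen',((s[:,1].max()+s[:,1].min())/2).round(4),'w',np.ptp(s[:,1]).round(4),'topz',np.percentile(s[:,2],95).round(4))
m=np.zeros(d.shape,bool);m[205:335,245:310]=1
for lo,hi in((.236,.256),(.208,.236),(.19,.222),(.16,.19)):
    s=P[m&(P[...,2]>lo)&(P[...,2]<hi)]
    if len(s)>10: print(lo,len(s),'x',np.percentile(s[:,0],[2,98]).round(4),'y',np.percentile(s[:,1],[1,50,99]).round(4),'z',np.percentile(s[:,2],[50,98]).round(4))
for v in range(205,330,8): print(v,P[v,275].round(4))
E
python3 rel.py wrist1
```

```text
nose x min [0.5153 0.5171 0.5198]
0.5178 ycen -0.0503 w 0.0063 topz 0.1655
0.5228 ycen -0.0506 w 0.0096 topz 0.1666
0.5278 ycen -0.0507 w 0.0114 topz 0.1678
0.5328 ycen -0.0511 w 0.0113 topz 0.1676
0.5378 ycen -0.0511 w 0.0117 topz 0.1672
0.5428 ycen -0.0514 w 0.0119 topz 0.1667
0.5478 ycen -0.0517 w 0.0117 topz 0.1663
0.5528 ycen -0.052 w 0.0118 topz 0.1658
0.5578 ycen -0.0524 w 0.0116 topz 0.1656
0.5628 ycen -0.0525 w 0.0119 topz 0.165
0.236 2885 x [0.4399 0.4585] y [-0.0708 -0.0577 -0.0462] z [0.2513 0.2547]
0.208 1662 x [0.4517 0.4586] y [-0.0722 -0.0583 -0.0446] z [0.2234 0.2356]
0.19 1705 x [0.4439 0.4587] y [-0.0754 -0.0584 -0.0411] z [0.2053 0.2215]
0.16 1085 x [0.4477 0.4578] y [-0.078  -0.0596 -0.0404] z [0.1757 0.1896]
205 [ 0.413  -0.0556  0.0013]
213 [ 0.4568 -0.0579  0.1623]
221 [ 0.4567 -0.0578  0.1765]
229 [ 0.4577 -0.0579  0.1922]
237 [ 0.4544 -0.0577  0.1954]
245 [ 0.458  -0.0579  0.2144]
253 [ 0.4578 -0.0578  0.2228]
261 [ 0.4579 -0.0578  0.2312]
269 [ 0.4582 -0.0578  0.2391]
277 [ 0.4581 -0.0578  0.2456]
285 [ 0.4573 -0.0578  0.2504]
293 [ 0.4545 -0.0576  0.2514]
301 [ 0.4519 -0.0575  0.2527]
309 [ 0.4482 -0.0573  0.2524]
317 [ 0.4441 -0.0571  0.2516]
325 [ 0.4404 -0.0568  0.2514]
```

```bash
python3 go.py .490 -.049 .2002 -3.3
```

```text
t 6.87 tcp [ 0.4468 -0.0584  0.2401] yaw -3.27 shift tool [ 0.0427 -0.0118  0.0398] twist 0.03 F [ 0.43 -0.65 -2.71] q6 1.23
```

```bash
python3 -m pendant '.003 -.005 .005 0; .006 -.012 .012 0; .01 -.012 .02 0; .014 -.012 .028 0; .02 -.012 .036 0; .027 -.012 .04 0; .034 -.012 .04 0; .04 -.012 .04 0; .043 -.012 .04 0; .043 -.012 .04 0'
cat > st.py <<'E'
from h import *
from scipy.spatial.transform import Rotation as R
o=r.get_obs();M=R.from_rotvec(o['tcp_rot']).as_matrix();yw=-.0582;c,s=np.cos(yw),np.sin(yw)
D=o['tcp_pos']-[.6761,.1161,.0372];sx,sy=c*D[0]+s*D[1],-s*D[0]+c*D[1]
print('station bore',np.round([sx,sy,D[2]],4),'yaw rel',np.degrees(np.arctan2(M[1,0],M[0,0])-yw).round(2),'rod z here',round(.1497-.0847*sx,4),'F',o['force'].round(1),'T',o['wrist_torque'].round(2))
E
python3 st.py;python3 look.py wrist2; python3 go.py .490 -.049 .2002 -3.3;sed -i 's/0:125,235:275/0:215,200:310/;s/205:335/230:335/' rel.py; python3 rel.py wrist2
```

```text
t: 7.7
tcp_pos: [0.4919, -0.0502, 0.201]
tcp_rot: [3.14, -0.093, 0.001]
force: [-0.5, 0.4, -2.3]
opening: 0.136
station bore [-0.1742 -0.1768  0.1638] yaw rel -0.06 rod z here 0.1645 F [-0.5  0.4 -2.3] T [ 0.03  0.16 -0.02]
5106 [-0.139 -0.181  0.154] [-0.055 -0.153  0.168]
[ 6.766e-01  1.163e-01 -5.640e-02 -8.400e-02 -3.000e-04] 0.0003
t 7.75 tcp [ 0.4914 -0.0501  0.2009] yaw -3.39 shift tool [-0.0014 -0.001   0.0007] twist -0.09 F [-0.1  -0.03 -3.28] q6 1.29
nose x min [0.5154 0.5189 0.5233]
0.5179 ycen -0.0502 w 0.006 topz 0.1653
0.5229 ycen -0.0506 w 0.0099 topz 0.1666
0.5279 ycen -0.0505 w 0.0114 topz 0.1677
0.5329 ycen -0.051 w 0.012 topz 0.1677
0.5379 ycen -0.0513 w 0.0119 topz 0.1672
0.5429 ycen -0.0517 w 0.0118 topz 0.1666
0.5479 ycen -0.0519 w 0.0117 topz 0.1663
0.5529 ycen -0.0522 w 0.0116 topz 0.1661
0.5579 ycen -0.0523 w 0.0121 topz 0.1654
0.5629 ycen -0.0524 w 0.0115 topz 0.1651
0.208 2843 x [0.4859 0.5041] y [-0.0631 -0.0513 -0.0403] z [0.2134 0.2274]
0.19 3584 x [0.4858 0.5043] y [-0.0646 -0.0512 -0.0392] z [0.2119 0.2205]
0.16 1416 x [0.4968 0.5046] y [-0.0655 -0.0517 -0.0375] z [0.1755 0.1895]
205 [ 0.5203 -0.0522  0.1644]
213 [ 0.5029 -0.0513  0.1236]
221 [ 0.5023 -0.0513  0.1366]
229 [ 0.5035 -0.0513  0.153 ]
237 [ 0.5003 -0.0511  0.1565]
245 [ 0.5039 -0.0512  0.1755]
253 [ 0.504  -0.0512  0.1849]
261 [ 0.5043 -0.0512  0.1935]
269 [ 0.5039 -0.0512  0.2002]
277 [ 0.504  -0.0512  0.2071]
285 [ 0.5039 -0.0511  0.213 ]
293 [ 0.5002 -0.0509  0.2124]
301 [ 0.4968 -0.0507  0.2124]
309 [ 0.4942 -0.0506  0.2139]
317 [ 0.4899 -0.0503  0.2127]
325 [ 0.4863 -0.0501  0.2128]
```

View pics/wrist2.png

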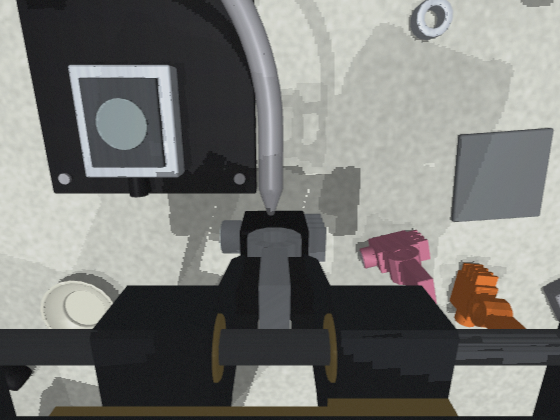

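```bash
python3 - <<'E'
from fit import *
im,d,p=ld('wrist2');P=pts(d,p);E=p['extrinsics'];print('cam',(-E[:3,:3].T@E[:3,3]).round(4))
c,s=np.cos(-.0573),np.sin(-.0573)
S=stn(P.reshape(-1,3),.6764,.1162,-.0573).reshape(P.shape)
for v in range(212,335,6):
    row=S[v,200:350];k=(row[:,0]>-.19)&(row[:,0]<-.155)&(row[:,2]>.15)
    for zl,zh in((.165,.19),(.19,.2075),(.2075,.225)):
        q=row[k&(row[:,2]>zl)&(row[:,2]<zh)]
        if len(q)>5: print(v,zl,len(q),'y',q[:,1].min().round(4),q[:,1].max().round(4),'mid',((q[:,1].min()+q[:,1].max())/2).round(4),'x',np.median(q[:,0]).round(4),'zmax',q[:,2].max().round(4))
E
python3 st.py
```

```text
cam [ 0.5695 -0.0546  0.3279]
242 0.165 54 y -0.19 -0.1636 mid -0.1768 x -0.1628 zmax 0.1732
248 0.165 54 y -0.19 -0.1636 mid -0.1768 x -0.1639 zmax 0.1801
254 0.165 58 y -0.1908 -0.1628 mid -0.1768 x -0.1645 zmax 0.1864
260 0.165 63 y -0.1961 -0.1576 mid -0.1769 x -0.1652 zmax 0.19
260 0.19 25 y -0.1822 -0.171 mid -0.1766 x -0.1626 zmax 0.1926
266 0.19 94 y -0.1966 -0.157 mid -0.1768 x -0.1642 zmax 0.1985
272 0.19 100 y -0.1974 -0.1565 mid -0.1769 x -0.1643 zmax 0.2037
278 0.19 94 y -0.1977 -0.1557 mid -0.1767 x -0.1646 zmax 0.2075
278 0.2075 11 y -0.182 -0.1727 mid -0.1774 x -0.1625 zmax 0.2086
284 0.19 39 y -0.1914 -0.1621 mid -0.1768 x -0.1658 zmax 0.2075
284 0.2075 72 y -0.1981 -0.1553 mid -0.1767 x -0.1638 zmax 0.213
290 0.2075 97 y -0.1961 -0.1575 mid -0.1768 x -0.1648 zmax 0.2147
296 0.2075 99 y -0.1952 -0.1582 mid -0.1767 x -0.1658 zmax 0.2193
302 0.2075 99 y -0.1947 -0.1587 mid -0.1767 x -0.1658 zmax 0.2233
308 0.2075 78 y -0.1901 -0.1612 mid -0.1756 x -0.166 zmax 0.2249
314 0.2075 31 y -0.1827 -0.1712 mid -0.177 x -0.1751 zmax 0.2141
320 0.2075 31 y -0.1828 -0.1711 mid -0.177 x -0.1779 zmax 0.2141
326 0.2075 32 y -0.1826 -0.1709 mid -0.1767 x -0.1802 zmax 0.2231
station bore [-0.1747 -0.1767  0.1637] yaw rel -0.06 rod z here 0.1645 F [-0.1 -0.  -3.3] T [ 0.    0.2  -0.02]
```

```bash
sed -i 's/.0582/.0573/;s/.6761,.1161/.6764,.1162/;s/.1497-.0847/.1497-.0843/' st.py
python3 -m pendant '0 -.0018 .001 0; 0 -.0018 .001 0; .002 -.0018 .001 0; .004 -.0018 .001 0; .006 -.0018 .001 0; .008 -.0018 .001 0; .01 -.0018 .001 0; .012 -.0018 .001 0; .014 -.0018 .001 0; .016 -.0018 .001 0'; python3 st.py
```

```text
t: 8.58
tcp_pos: [0.5073, -0.0492, 0.1997]
tcp_rot: [-3.14, 0.093, 0.0]
force: [-0.0, 0.2, -3.2]
opening: 0.133
station bore [-0.1593 -0.1748  0.1625] yaw rel -0.12 rod z here 0.1631 F [-0.   0.2 -3.2] T [-0.    0.14  0.01]
```

```bash
python3 -m pendant '.0015 0 0 0; .003 0 0 0; .005 0 0 0; .007 0 .0002 0; .009 0 .0003 0; .011 0 .0005 0; .013 0 .0006 0; .015 0 .0008 0; .016 0 .0009 0; .016 0 .0009 0'; python3 st.py
```

```text
t: 9.42
tcp_pos: [0.5233, -0.0502, 0.1988]
tcp_rot: [-3.14, 0.093, -0.0]
force: [0.4, -0.3, -3.3]
opening: 0.132
station bore [-0.1434 -0.1749  0.1616] yaw rel -0.11 rod z here 0.1618 F [ 0.4 -0.3 -3.3] T [-0.01  0.14  0.07]
```

```bash
python3 -m pendant '.003 0 .0002 0; .006 0 .0004 0; .009 0 .0007 0; .012 0 .0009 0; .015 0 .0012 0; .018 0 .0014 0; .021 0 .0016 0; .023 0 .0018 0; .025 0 .0019 0; .025 0 .0019 0'; python3 st.py
```

```text
t: 10.25
tcp_pos: [0.5483, -0.0516, 0.1969]
tcp_rot: [-3.14, 0.093, -0.0]
force: [-0.8, -0.5, -1.7]
opening: 0.128
station bore [-0.1182 -0.1749  0.1597] yaw rel -0.11 rod z here 0.1597 F [-0.8 -0.5 -1.7] T [ 0.    0.1  -0.03]
```

```bash
python3 - <<'E'
from h import *
a,_,_=snap('scene');b,_,_=snap('side')
a=cv2.resize(a[180:300,215:365],(400,320),interpolation=2);b=cv2.resize(b[150:270,190:340],(400,320),interpolation=2)
cv2.imwrite('pics/c3.png',np.hstack([a,b]))
E
```

```text
(no output)
```

View pics/c3.png

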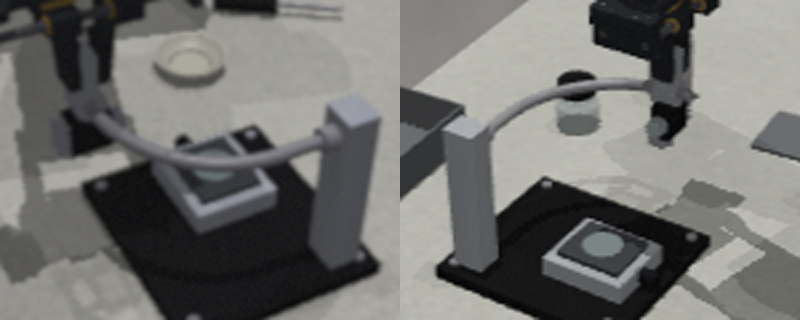

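Both views show the sleeve threaded on the straight end, with the lens towards the inside. Next I'll compute the bend increments.

```bash
cat > arc.py <<'E'
import sys
from fit import *
from scipy.spatial.transform import Rotation as R
# path by arc length s from bend start (s<0 straight); print tool shifts for s targets
def path(s):
    a=np.clip(s/.11,0,np.pi/2);e1=min(s,0);e2=max(s-.11*np.pi/2,0)
    x=-.11+.11*np.sin(a)+e1;y=-.065-.11*np.cos(a)+e2;return np.array([x,y,.1497-.0843*x]),np.degrees(a)
o=r.get_obs();M=R.from_rotvec(o['tcp_rot']).as_matrix();yw=-.0573;c,s=np.cos(yw),np.sin(yw)
Q=np.array([[c,-s,0],[s,c,0],[0,0,1]]);O=np.array([.6764,.1162,.0372]);h0=np.degrees(np.arctan2(M[1,0],M[0,0])-yw)
a,b=float(sys.argv[1]),float(sys.argv[2])
for i in range(1,10):
    p,h=path(a+(b-a)*i/9);print((M.T@(Q@p+O-o['tcp_pos'])).round(4),round(h0-h,1))
E
python3 arc.py -.0082 .03
```

```text
[0.0046 0.0001 0.0004] -0.1
[0.0088 0.0001 0.0008] -0.3
[ 0.0131 -0.      0.0011] -2.5
[ 0.0173 -0.0003  0.0015] -4.7
[ 0.0215 -0.0007  0.0018] -6.9
[ 0.0257 -0.0013  0.0022] -9.1
[ 0.0299 -0.002   0.0025] -11.3
[ 0.0341 -0.003   0.0029] -13.5
[ 0.0382 -0.004   0.0032] -15.7
```

```bash
python3 -m pendant '.0045 0 .0004 -.1; .0088 0 .0008 -.3; .0131 0 .0011 -2.5; .0173 -.0003 .0015 -4.7; .0215 -.0007 .0018 -6.9; .0257 -.0013 .0022 -9.1; .0299 -.002 .0025 -11.3; .0341 -.003 .0029 -13.5; .0382 -.004 .0032 -15.7; .0382 -.004 .0032 -15.7'; python3 st.py; python3 arc.py .03 .065
```

```text
t: 11.18
tcp_pos: [0.5872, -0.0499, 0.1935]
tcp_rot: [3.123, 0.339, 0.0]
force: [-0.2, -0.5, -2.4]
opening: 0.128
station bore [-0.0796 -0.1709  0.1563] yaw rel 15.68 rod z here 0.1564 F [-0.2 -0.5 -2.4] T [ 0.01  0.12 -0.05]
[ 0.0031 -0.0002  0.0001] -2.0
[ 0.007  -0.0004  0.0004] -4.0
[ 0.0108 -0.0008  0.0008] -6.0
[ 0.0147 -0.0013  0.0011] -8.0
[ 0.0185 -0.0019  0.0014] -10.1
[ 0.0224 -0.0026  0.0017] -12.1
[ 0.0261 -0.0035  0.0019] -14.1
[ 0.0299 -0.0045  0.0022] -16.1
[ 0.0336 -0.0057  0.0025] -18.2
```

```bash
python3 -m pendant '.0031 -.0002 .0001 -2; .007 -.0004 .0004 -4; .0108 -.0008 .0008 -6; .0147 -.0013 .0011 -8; .0185 -.0019 .0014 -10.1; .0224 -.0026 .0017 -12.1; .0261 -.0035 .0019 -14.1; .0299 -.0045 .0022 -16.1; .0336 -.0057 .0025 -18.2; .0336 -.0057 .0025 -18.2'; python3 st.py; python3 arc.py .065 .1
```

```text
t: 12.02
tcp_pos: [0.6184, -0.037, 0.191]
tcp_rot: [-3.031, -0.827, -0.0]
force: [0.2, 0.1, -3.4]
opening: 0.133
station bore [-0.0491 -0.1562  0.1538] yaw rel 33.82 rod z here 0.1538 F [ 0.2  0.1 -3.4] T [-0.    0.12 -0.09]
[0.0042 0.0003 0.0003] -2.1
[0.0081 0.0001 0.0006] -4.1
[ 0.0119 -0.0003  0.0008] -6.1
[ 0.0158 -0.0008  0.0011] -8.1
[ 0.0196 -0.0014  0.0013] -10.2
[ 0.0234 -0.0021  0.0015] -12.2
[ 0.0272 -0.003   0.0018] -14.2
[ 0.031  -0.0041  0.002 ] -16.2
[ 0.0347 -0.0052  0.0022] -18.3
```

```bash
python3 -m pendant '.0042 .0003 .0003 -2.1; .0081 .0001 .0006 -4.1; .0119 -.0003 .0008 -6.1; .0158 -.0008 .0011 -8.1; .0196 -.0014 .0013 -10.2; .0234 -.0021 .0015 -12.2; .0272 -.003 .0018 -14.2; .031 -.0041 .002 -16.2; .0347 -.0052 .0022 -18.3; .0347 -.0052 .0022 -18.3'; python3 st.py; python3 arc.py .1 .135
```

```text
t: 12.85
tcp_pos: [0.6454, -0.0148, 0.1889]
tcp_rot: [-2.861, -1.298, 0.0]
force: [0.5, -0.2, -2.4]
opening: 0.135
station bore [-0.0234 -0.1325  0.1517] yaw rel 52.08 rod z here 0.1517 F [ 0.5 -0.2 -2.4] T [-0.1   0.12 -0.02]
[0.004  0.0001 0.0002] -2.0
[ 0.0079 -0.0001  0.0004] -4.1
[ 0.0117 -0.0004  0.0006] -6.1
[ 0.0156 -0.0009  0.0008] -8.1
[ 0.0194 -0.0015  0.0009] -10.1
[ 0.0233 -0.0023  0.0011] -12.2
[ 0.027  -0.0032  0.0012] -14.2
[ 0.0308 -0.0042  0.0013] -16.2
[ 0.0345 -0.0053  0.0015] -18.2
```

```bash
python3 -m pendant '.004 .0001 .0002 -2; .0079 0 .0004 -4.1; .0117 -.0004 .0006 -6.1; .0156 -.0009 .0008 -8.1; .0194 -.0015 .0009 -10.1; .0233 -.0023 .0011 -12.2; .027 -.0032 .0012 -14.2; .0308 -.0042 .0013 -16.2; .0345 -.0053 .0015 -18.2; .0345 -.0053 .0015 -18.2'; python3 st.py; python3 look.py wrist3; python3 arc.py .135 .172
```

```text
t: 13.68
tcp_pos: [0.664, 0.0147, 0.1874]
tcp_rot: [-2.62, -1.733, 0.0]
force: [-0.2, -0.8, -2.1]
opening: 0.131
station bore [-0.0066 -0.1021  0.1502] yaw rel 70.25 rod z here 0.1503 F [-0.2 -0.8 -2.1] T [-0.08  0.06  0.02]
4823 [-0.053 -0.165  0.125] [ 0.015 -0.045  0.175]
[ 6.759e-01  1.173e-01 -4.210e-02 -7.550e-02  2.000e-04] 0.0012
[0.0045 0.     0.0001] -2.3
[ 0.0086 -0.0002  0.0002] -4.4
[ 0.0127 -0.0006  0.0003] -6.6
[ 0.0168 -0.0012  0.0004] -8.7
[ 0.0208 -0.0019  0.0004] -10.9
[ 0.0248 -0.0027  0.0005] -13.0
[ 0.0288 -0.0037  0.0005] -15.1
[ 0.0328 -0.0049  0.0005] -17.3
[ 0.0367 -0.0062  0.0005] -19.4
```

View pics/wrist3.png

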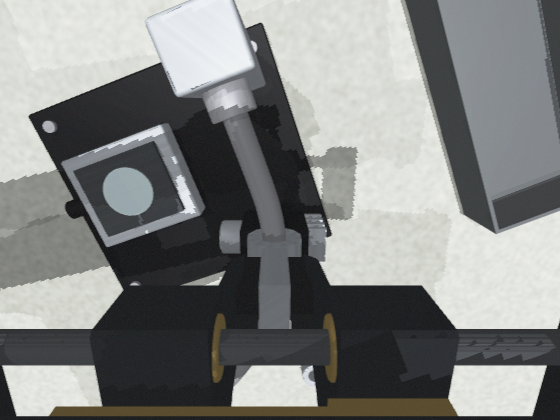

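Wrist view: the carriage is on the bend at (273,240). Ahead are the stop collar (230,100) and the post top (205,45). I'll measure the rod's last part and the collar face in my station frame.

```bash
cat > endm.py <<'E'
import sys
from fit import *
im,d,p=ld(sys.argv[1]);P=pts(d,p);S=stn(P.reshape(-1,3),.6764,.1162,-.0573).reshape(P.shape);S=S[:230].reshape(-1,3)
for y in np.arange(-.085,-.016,.004):
    q=S[(abs(S[:,1]-y)<.002)&(abs(S[:,0])<.02)&(S[:,2]>.135)&(S[:,2]<.166)]
    if len(q)>8:
        t=q[q[:,2]>q[:,2].max()-.006];print(y.round(3),len(q),'mid x',((t[:,0].max()+t[:,0].min())/2).round(4),'w',np.ptp(t[:,0]).round(4),'top',np.percentile(q[:,2],97).round(4))
q=S[(abs(S[:,0])<.015)&(S[:,2]>.158)&(S[:,2]<.166)&(S[:,1]>-.05)];print('collar face y',np.percentile(q[:,1],[0,1,5]).round(4))
t=S[(S[:,2]>.168)&(S[:,2]<.178)&(abs(S[:,0])<.04)&(abs(S[:,1])<.04)];print('post',cv2.minAreaRect((t[:,:2]*1000).astype(np.float32)))
E
python3 endm.py wrist3
```

```text
-0.085 124 mid x -0.0014 w 0.012 top 0.1564
-0.081 190 mid x -0.0007 w 0.0118 top 0.1568
-0.077 188 mid x -0.0003 w 0.0119 top 0.1566
-0.073 194 mid x 0.0002 w 0.0116 top 0.1568
-0.069 202 mid x 0.0004 w 0.0117 top 0.157
-0.065 199 mid x 0.0006 w 0.0115 top 0.1567
-0.061 208 mid x 0.0005 w 0.0116 top 0.1567
-0.057 212 mid x 0.0005 w 0.0118 top 0.1566
-0.053 216 mid x 0.0005 w 0.0117 top 0.1567
-0.049 221 mid x 0.0004 w 0.0113 top 0.1567
-0.045 223 mid x 0.0006 w 0.0118 top 0.1566
-0.041 233 mid x 0.0006 w 0.0118 top 0.1569
-0.037 233 mid x 0.0005 w 0.0118 top 0.1566
-0.033 241 mid x 0.0005 w 0.0116 top 0.1565
-0.029 357 mid x 0.0005 w 0.0183 top 0.1613
-0.025 466 mid x 0.0006 w 0.0178 top 0.1615
-0.021 484 mid x 0.0007 w 0.0187 top 0.1613
-0.017 678 mid x 0.0008 w 0.0302 top 0.1649
collar face y [-0.0291 -0.029  -0.0283]
post ((0.41387176513671875, -0.16103076934814453), (30.193635940551758, 34.175479888916016), 89.79449462890625)
```

```bash
python3 -m pendant '.0045 0 0 -2.3; .0086 -.0001 0 -4.4; .0127 -.0004 0 -6.6; .0168 -.0009 0 -8.7; .0208 -.0015 0 -10.9; .0248 -.0023 0 -13; .0288 -.0033 0 -15.1; .0328 -.0045 0 -17.3; .0367 -.0058 0 -19.4; .0367 -.0058 0 -19.6'; python3 st.py; python3 arc.py .172 .192
```

```text
t: 14.57
tcp_pos: [0.6729, 0.0507, 0.1876]
tcp_rot: [-2.287, -2.154, 0.0]
force: [0.5, 0.4, -2.6]
opening: 0.135
station bore [ 0.0002 -0.0656  0.1504] yaw rel 89.86 rod z here 0.1497 F [ 0.5  0.4 -2.6] T [-0.04  0.08 -0.01]
[ 0.0021 -0.0002  0.0007] -0.1
[ 0.0043 -0.0002  0.0007] -0.1
[ 0.0065 -0.0002  0.0007] -0.1
[ 0.0087 -0.0002  0.0007] -0.1
[ 0.0109 -0.0002  0.0007] -0.1
[ 0.0132 -0.0002  0.0007] -0.1
[ 0.0154 -0.0002  0.0007] -0.1
[ 0.0176 -0.0003  0.0007] -0.1
[ 0.0198 -0.0003  0.0007] -0.1
```

```bash
python3 -m pendant '.002 .0003 0 0; .0045 .0003 0 0; .007 .0003 0 0; .0095 .0003 0 0; .012 .0003 0 0; .0145 .0003 0 0; .017 .0003 0 0; .019 .0003 0 0; .021 .0003 0 0; .021 .0003 0 0' - 12; python3 st.py
```

```text
t: 15.4
tcp_pos: [0.6746, 0.0718, 0.1875]
tcp_rot: [-2.286, -2.155, -0.0]
force: [0.5, 0.4, -3.0]
opening: 0.135
station bore [ 0.0007 -0.0444  0.1503] yaw rel 89.9 rod z here 0.1496 F [ 0.5  0.4 -3. ] T [-0.08  0.03  0.02]
```

Now creep towards the stop, with the lighter 12 N grip as a slip limit.

```bash
python3 -m pendant '.0003 0 .0002 0; .0006 0 .0004 0; .0009 0 .0006 0; .0012 0 .0007 0; .0015 0 .0008 0; .0018 0 .0008 0; .0021 0 .0008 0; .0024 0 .0008 0; .0026 0 .0008 0; .0026 0 .0008 0'; python3 st.py
```

```text
t: 16.23
tcp_pos: [0.6747, 0.074, 0.1868]
tcp_rot: [2.286, 2.155, 0.0]
force: [0.6, 0.3, -3.0]
opening: 0.137
station bore [ 0.0007 -0.0422  0.1496] yaw rel 89.89 rod z here 0.1496 F [ 0.6  0.3 -3. ] T [-0.13  0.1  -0.02]
```

```bash
python3 -m pendant '.0002 0 0 0; .0004 0 0 0; .0006 0 0 0; .0008 0 0 0; .001 0 0 0; .0012 0 0 0; .0012 0 0 0; .0012 0 0 0; .0012 0 0 0; .0012 0 0 0'; python3 st.py
python3 -m pendant '.0002 0 0 0; .0004 0 0 0; .0006 0 0 0; .0008 0 0 0; .0008 0 0 0; .0008 0 0 0; .0008 0 0 0; .0008 0 0 0; .0008 0 0 0; .0008 0 0 0'; python3 st.py
```

```text
t: 17.07
tcp_pos: [0.6748, 0.075, 0.1868]
tcp_rot: [2.286, 2.154, -0.0]
force: [-1.4, -2.2, -2.0]
opening: 0.135
station bore [ 0.0007 -0.0413  0.1496] yaw rel 89.87 rod z here 0.1496 F [-1.4 -2.2 -2. ] T [-0.45  0.17 -0.03]
t: 17.9
tcp_pos: [0.6748, 0.0752, 0.1868]
tcp_rot: [2.286, 2.153, -0.002]
force: [-1.1, -6.0, -0.7]
opening: 0.138
station bore [ 0.0007 -0.041   0.1496] yaw rel 89.85 rod z here 0.1496 F [-1.1 -6.  -0.7] T [-1.06  0.29 -0.06]
```

Stop felt: 6 N at bore y -0.041. I'll relax it slightly, then look at the load.

```bash
python3 -m pendant '-.0003 0 0 0; -.0006 0 0 0; -.0008 0 0 0; -.0008 0 .0002 0; -.0008 0 .0004 0; -.0008 0 .0005 0; -.0008 0 .0005 0; -.0008 0 .0005 0; -.0008 0 .0005 0; -.0008 0 .0005 0'; python3 st.py
```

```text
t: 18.73
tcp_pos: [0.6749, 0.0751, 0.1864]
tcp_rot: [2.286, 2.154, 0.0]
force: [0.3, -4.1, -0.5]
opening: 0.136
station bore [ 0.0009 -0.0411  0.1492] yaw rel 89.88 rod z here 0.1496 F [ 0.3 -4.1 -0.5] T [-0.81  0.05 -0.02]
```

```bash
python3 -m pendant '-.0002 0 0 0; -.0004 0 0 0; -.0006 0 0 0; -.0007 0 0 0; -.0007 0 0 0; -.0007 0 0 0; -.0007 0 0 0; -.0007 0 0 0; -.0007 0 0 0; -.0007 0 0 0'; python3 st.py
python3 -m pendant '0 0 0 0; 0 0 0 0; 0 0 0 0; 0 0 0 0; 0 0 0 0; 0 0 0 0; 0 0 0 0; 0 0 0 0; 0 0 0 0; 0 0 0 0' .05; python3 st.py
```

```text
t: 19.57
tcp_pos: [0.6747, 0.0745, 0.1862]
tcp_rot: [-2.286, -2.155, -0.0]
force: [0.8, 0.9, -2.6]
opening: 0.138
station bore [ 0.0007 -0.0417  0.149 ] yaw rel 89.89 rod z here 0.1496 F [ 0.8  0.9 -2.6] T [-0.07  0.03  0.  ]
t: 20.4
tcp_pos: [0.6748, 0.0745, 0.1862]
tcp_rot: [2.286, 2.155, 0.0]
force: [-0.0, -0.1, -0.2]
opening: 0.562
station bore [ 0.0007 -0.0418  0.149 ] yaw rel 89.88 rod z here 0.1496 F [-0.  -0.1 -0.2] T [-0.11  0.07  0.  ]
```

Released with no load. Now straight up, then look.

```bash
python3 -m pendant '0 0 -.004 0; 0 0 -.01 0; 0 0 -.02 0; 0 0 -.032 0; 0 0 -.045 0; 0 0 -.06 0; 0 0 -.075 0; 0 0 -.09 0; 0 0 -.1 0; 0 0 -.1 0'; python3 -m pendant '-.01 0 0 0; -.02 0 0 0; -.03 0 0 0; -.04 0 0 0; -.05 0 0 0; -.06 0 0 0; -.065 0 0 0; -.065 0 0 0; -.065 0 0 0; -.065 0 0 0'; python3 st.py
python3 - <<'E'
from fit import *
im,d,p=snap('wrist');a,_,_=snap('scene');b,_,_=snap('side')
P=pts(d,p);S=stn(P.reshape(-1,3),.6764,.1162,-.0573).reshape(P.shape)
for lo,hi in((.19,.205),(.155,.1645)):
    k=(S[...,2]>lo)&(S[...,2]<hi)&(abs(S[...,0])<.02)&(S[...,1]<(-.02 if lo>.18 else -.0295))&(S[...,1]>-.07);q=S[k]
    if len(q)>5:print(lo,len(q),np.median(q,0).round(4),'zmax',q[:,2].max().round(4),cv2.minAreaRect((q[:,:2]*1000).astype(np.float32)))
a=cv2.resize(a[180:300,235:365],(390,360),interpolation=2);b=cv2.resize(b[150:270,190:320],(390,360),interpolation=2)
cv2.imwrite('pics/c5.png',np.hstack([a,b]));cv2.imwrite('pics/wrist5.png',im)
E
```

```text
t: 21.23
tcp_pos: [0.6752, 0.0745, 0.2895]
tcp_rot: [2.284, 2.152, 0.005]
force: [0.1, -0.1, -0.2]
opening: 0.569
t: 22.07
tcp_pos: [0.6709, 0.0099, 0.2863]
tcp_rot: [-2.286, -2.155, -0.0]
force: [-0.4, -0.3, -0.1]
opening: 0.567
station bore [ 0.0006 -0.1064  0.2491] yaw rel 89.9 rod z here 0.1496 F [-0.4 -0.3 -0.1] T [-0.05  0.07 -0.07]
0.19 794 [ 0.0014 -0.0415  0.1973] zmax 0.1993 ((1.3996000289916992, -41.56520080566406), (23.05302619934082, 11.695954322814941), 89.97592163085938)
0.155 562 [-0.0018 -0.0446  0.1578] zmax 0.1617 ((0.7196521759033203, -49.822509765625), (40.35847091674805, 23.926563262939453), 89.8889389038086)
```

View pics/c5.png

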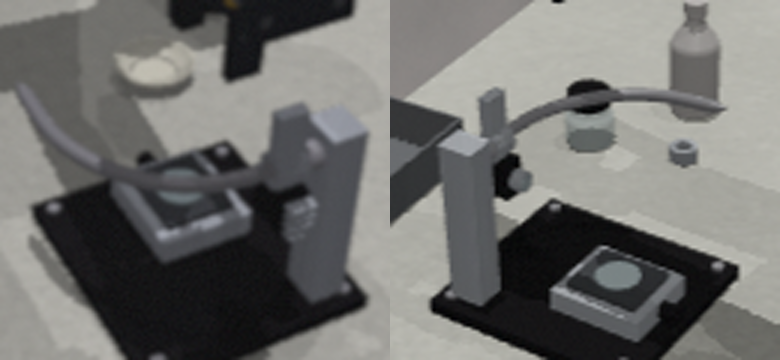

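Both views show the carriage hanging upright at the collar, lamp below the rod and lens inward, with the gripper clear. Fin centre in the station frame: x 1.4 mm, y -41.6 mm. Bore height is about 148.5 mm.

```bash
python3 -c "
from plant import r
r.hand_in()"
```

```text
the job is handed in; nothing more can be done
```

I picked the carriage off its pad and threaded it over the nose with the lens inward. I then slid it round the bend, turning it with the rod, and felt the stop at about 6 N. After easing off about 1.5 mm (commanded), I released it and lifted the gripper clear. I handed the job in at about 22 s of the 72 s allowed.

**Last checks:**
- **Position:** the carriage hangs upright at the collar, lamp below the rod and lens inward. The fin is at station x +1.4 mm and y -41.6 mm. The bore height is about 148.5 mm and the carriage lies along the rod within 1°. All of these are within limits.
- **Forces:** I read forces only at the end of each move. The highest was about 6 N, against the 20 N limit. After I opened the fingers it read about 0.2 N.
- **Bystanders:** I saw no contact with them, but I did not measure their positions again at the end.

**Disagreements:** the first station yaw estimates ranged from -0.03 to -0.068 rad. Close wrist views of the straight end put it near -0.057, which I used. The last rod fit, taken on the bend, gave -0.042. However, the post and the last stretch of rod measured in that same view matched my frame to about 0.7 mm. The fin sat 0.9 mm off the rod's line, so the carriage may be tilted slightly.

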